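Roll the mailing tube up to the packing stop

TASK

Roll the fat cardboard mailing tube gently along the counter (a flat hand on top of it will do) until it rests against the wooden stop strip and lies along it, about in the middle of its length, ready for taping. Keep the tube on the counter all the way, and leave the slim tube on the other side of the stop and the glass jar where they are.

Things in the scene. Friction and masses are not known exactly. Their poses are not given: they have to be found in the camera images.
- fat_tube: The fat one of two closed brown cardboard mailing tubes with white end caps, lying on the counter: a smooth cylinder 60 mm in diameter and 180 mm long, about 0.16 kg. Origin at its centre, on the axis (30 mm above the counter while it lies there); its own x axis is the tube's axis. It lies roughly parallel to the stop, on one side of it or the other, with 70 to 120 mm of clear counter between. It rolls easily, and once let go it comes to rest within a few centimetres.
- stop: Straight light-wood strip screwed to the counter, 240 mm long, 20 mm thick and 40 mm tall, which does not move. Origin at the middle of its underside, at counter height; x along its length, y through its thickness (its two upright faces lie at y = +10 and -10 mm), z up. With the fat tube resting against it the tube's axis is 40 mm from the strip's middle plane.
- slim_tube: The slim cardboard mailing tube with white end caps, 36 mm in diameter and 220 mm long, lying on the other side of the stop from the fat one. Origin at its centre, on the axis (18 mm above the counter); x along the tube. To be left alone.
- jar: Closed clear glass jar with a metal twist cap, 76 mm in diameter and 110 mm tall, standing to the left of the stop and the tubes, seen from the robot (+y). Origin at the centre of its underside. To be left alone.
Mind the look-alikes: they are no part of the job. Of the things that look like the stop, take the one that is nearest to the robot's base at the start. Leave any pink look-alike of the fat_tube alone.

How it is judged (in metres and radians):
On the way:
1. the fat tube has been rolled, at least about a sixth of a turn, while lying on the counter (angle between fat_tube's own z axis and vertical above 1 rad and height (world z) of fat_tube below 0.038 m), for 0.1 s.
At the end, for the whole second after the job is handed in: The fat tube lies still on the counter against the stop: its middle within 15 mm of where it is when touching the stop's face, parallel to the stop within 10 degrees, its middle within 60 mm of the middle of the stop's length (y of fat_tube in the frame of stop between -0.055 and 0.055 m and x of fat_tube in the frame of stop between -0.06 and 0.06 m and angle between the x axis of fat_tube and the x axis of stop, either way round below 0.175 rad and height (world z) of fat_tube below 0.038 m and linear speed of fat_tube below 0.02 m/s).
It fails at once if the fat tube is lifted off the counter (by more than 15 mm) (height (world z) of fat_tube above 0.045 m).
It fails at once if the fat tube is knocked or thrown (faster than 0.5 m/s) (linear speed of fat_tube above 0.5 m/s).
It fails at once if the slim tube is moved by more than 20 mm (distance of slim_tube from where it was at the start of the episode above 0.02 m).
It fails at once if the jar is moved by more than 20 mm (distance of jar from where it was at the start of the episode above 0.02 m).
It also fails if it takes over 38 s, if anything falls off the work surface, if the arm or the gripper's body presses on something with over 40 N, if the wrist force passes 120 N, or if a joint passes its speed limit or range.

ROBOT

A 6-joint arm with a two-finger parallel gripper is mounted at the origin on the work surface. World frame = base frame: x ahead of the robot, y to its left, z up, the work surface at z = 0. Lengths are in m, angles in degrees, forces in N, time in s.
With the tool pointing down it reaches from about 0.375 to 0.9 m from the base axis. Payload 3.1 kg.
Tool frame: the origin (TCP) lies on the centre line of the jaws, within the pads' length; the fingertips stand 25 mm ahead of it and the grasp point (between the pads) lies 6 mm ahead of it; z points along the fingers, y is the line along which they close (so a half turn about z gives the same grasp; the last joint's range is limited). The gripper opens to 87 mm and grips with 3 to 60 N. Pads are 19 mm wide; open, the fingers measure 117 mm over their backs; the gripper's body (75 mm by 190 mm) begins 51 mm behind the grasp point.
Start: joints at [57.84, 30.224, 82.088, -0, 67.689, -10.227], TCP at [0.233, 0.58, 0.248] pointing down, gripper open.
Joint ranges: [-176.69, 176.69], [-43.24, 126.21], [12.49, 139.97], [-82, 262], [0, 151.66], [-163.58, 163.58]. Speed limits (degrees/s): [159.86, 159.86, 180, 180, 180, 180].

INTERFACE

Orientations are given as a 3x3 rotation matrix whose columns are the frame's x, y, z axes.
In Python, from rig import read_state, capture, camera_params, hand_in gives the robot as it stands.
- The arm moves only by the tool apply_moves, never from a script. Its argument "rows" is a list of rows, each an object of numbers: "x", "y", "z": the shift along the tool's x, y, z in mm; "rx", "ry", "rz": the turn, a rotation vector about the tool's x, y, z in units of 6 degrees (1.0 is 6 degrees); "claw": the closure in counts, from 0 (fully open) to 255 (shut). A call has 1 to 10 rows; each row is the pose to reach, as a shift and turn from the pose commanded when the call began, along the tool's axes at that moment; what a row does not reach only later rows make up. A row lasts 1/8 s, in which the tool goes at most 62.5 mm and 10.7 degrees, less where a joint would pass 70% of its speed; a pose out of reach is approached as far as the arm can. A call with a gripper value outside its range is refused whole. The fingers move at their own pace and stop on an object; the grip force is fixed at half the most. Time passes only in rows, so rows that repeat a pose let the fingers close. It gives the time, the measured TCP pose, the force, the opening and the grip force at its end, in the units of the state.
- read_state(): the state, without advancing time (a new reading comes with each control period).
- capture(name): name is "scene" or "top" or "wrist"; returns (picture, depth): 420x560x3 uint8, red, green, blue; 420x560 float32, m along the optical axis (not along the pixel's ray), 0 where there is no reading.
- camera_params(name): a dict with "fx", "fy", "cx", "cy" (pixels), "D" ([k1, k2, p1, p2, k3] as OpenCV has them; the pictures are not rectified), "xyz" and "orientation" of the camera in the world. Camera axes: x right, y up, looking along -z (the intrinsics and any distortion apply to the point x, -y, -z); pixel columns grow to the right and rows downward; lengths in m; the calibration is good to about 2 mm. A picture is of the moment at which its call begins: read the wrist's pose just before it. camera_params takes no time and is no camera call; for the wrist camera it gives the pose at the moment of the call.
- hand_in(): hands the job in; it is judged then, once.
The state is a dict: "time_s": time; "joint_positions": joint angles; "qvel": joint speeds; "tau": joint torques, N m; "position": TCP position; "tcp_rot": TCP orientation; "force": force on the tool from outside, world axes, zero at the start; "moment": the same for the moment, N m; "opening": opening from 0.0 (shut) to 1.0 (fully open); "grasp_force": force on a finger pad.
Only numpy, scipy, OpenCV 4.12 (cv2) and the standard library are available. Lean on these libraries where they do the work, as an engineer would, in place of code of your own. Each camera call takes 0.05 s, during which the arm holds its last target. There are 200 camera calls.

## Working session

There is one attempt and no reset: what is moved stays moved. The work goes in short steps, Python scripts to look and compute and a tool call to move; the robot and the scene stay as the last step left them, time stands still between calls to the robot, and variables do not carry over. Pictures are saved under pics/ and viewed, at most 10 in all, crops included, and the job is handed in when it is done.

Besides the shell and the picture viewer there is one more tool, called in YAML: its name, and indented under it one key for each argument. apply_moves: Moves the arm, as the interface text tells. Its arguments: {"type":"object","properties":{"rows":{"type":"array"}},"required":["rows"]}

```bash
mkdir -p pics; cat > h.py <<'E'
import numpy as np, cv2
from rig import *
def snap(n,f):
    p=camera_params(n); im,d=capture(n); cv2.imwrite(f'pics/{f}.png',im[:,:,::-1]); np.savez(f'{f}.npz',im=im,d=d,p=np.array(p,dtype=object)); return im,d,p
def load(f):
    z=np.load(f'{f}.npz',allow_pickle=True); return z['im'],z['d'],z['p'].item()
def world(p,d,u,v,depth=None):
    K=np.array([[p['fx'],0,p['cx']],[0,p['fy'],p['cy']],[0,0,1.]])
    n=cv2.undistortPoints(np.array([[[u,v]]],float),K,np.array(p['D'],float))[0,0]
    z=d[int(round(v)),int(round(u))] if depth is None else depth
    return np.array(p['xyz'])+np.array(p['orientation'])@np.array([n[0]*z,-n[1]*z,-z])
E
python3 - <<'E'
from h import *
snap('top','top0'); snap('scene','sc0'); s=read_state(); print(s['position'],s['tcp_rot'],s['time_s'])
E
```

```text
[0.23309691 0.57924186 0.2466491 ] [[-9.27623704e-01  3.73514603e-01 -1.05092103e-03]
 [ 3.73515917e-01  9.27622263e-01 -1.67210670e-03]
 [ 3.50301478e-04 -1.94362154e-03 -9.99998050e-01]] 0.1
```

View pics/top0.png

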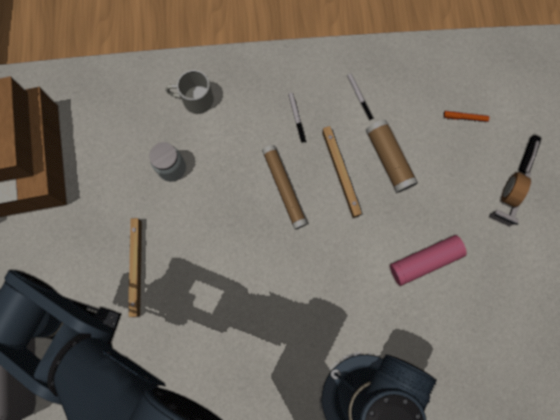

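View pics/sc0.png

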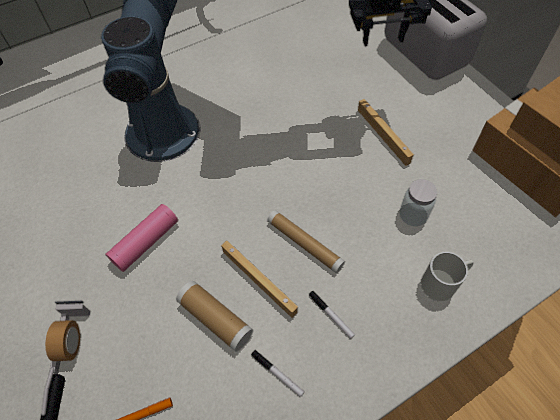

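Top view: the fat brown tube is at (391,155), the slim one at (284,187). The pink look-alike is at (428,260). There are two strips: A at (342,172) and B at (135,268). The jar is at (167,161). Next I'll measure these and crop in on the choice.

```bash
python3 - <<'E'
from h import *
im,d,p=load('top0')
for n,u,v in [('A end1',328,130),('A mid',342,172),('A end2',356,213),('B end1',136,222),('B mid',135,268),('B end2',134,313),('fat far',378,128),('fat mid',391,155),('fat near',404,184),('slim1',269,151),('slim2',300,223),('jar',165,155),('pink',428,260),('pen',366,110),('pen far',351,77)]:
    w=world(p,d,u,v); print(n,w.round(3),np.hypot(*w[:2]).round(3))
# cloud refine
H,W=d.shape
c=cv2.resize(im[60:240,250:450],None,fx=4,fy=3.3*4/3.3,interpolation=cv2.INTER_CUBIC)[:600]
c=cv2.resize(im[60:240,250:450],(660,594),interpolation=cv2.INTER_CUBIC); cv2.imwrite('pics/crop1.png',c[:,:,::-1])
K=np.array([[p['fx'],0,p['cx']],[0,p['fy'],p['cy']],[0,0,1.]])
for name,(u0,u1,v0,v1),(z0,z1) in [('fat',(362,420,112,195),(.045,.07)),('stopA',(318,366,120,220),(.03,.045)),('slim',(258,310,142,230),(.025,.042))]:
    P=np.array([world(p,d,u,v) for v in range(v0,v1) for u in range(u0,u1) if d[v,u]>0])
    P=P[(P[:,2]>z0)&(P[:,2]<z1)]
    r=cv2.minAreaRect(P[:,:2].astype(np.float32)*1000); print(name,len(P),r)
E
```

```text
A end1 [0.659 0.025 0.045] 0.66
A mid [0.548 0.001 0.042] 0.548
A end2 [0.189 0.182 1.326] 0.262
B end1 [0.462 0.515 0.047] 0.691
B mid [0.35  0.521 0.043] 0.628
B end2 [0.244 0.529 0.038] 0.582
fat far [ 0.648 -0.098  0.063] 0.656
fat mid [ 0.576 -0.122  0.061] 0.589
fat near [ 0.5   -0.145  0.061] 0.52
slim1 [0.618 0.177 0.039] 0.643
slim2 [0.429 0.116 0.036] 0.444
jar [0.605 0.425 0.111] 0.739
pink [ 0.31  -0.179  0.058] 0.358
pen [ 0.714 -0.082  0.023] 0.719
pen far [ 0.813 -0.055  0.018] 0.814
fat 1420 ((582.9212036132812, -126.69487762451172), (182.4445037841797, 55.48249053955078), 18.29530143737793)
stopA 762 ((553.8276977539062, 1.0295066833496094), (240.90084838867188, 21.798730850219727), 13.300186157226562)
slim 1134 ((527.5278930664062, 147.9095001220703), (219.96343994140625, 35.40932083129883), 17.32227325439453)
```

View pics/crop1.png

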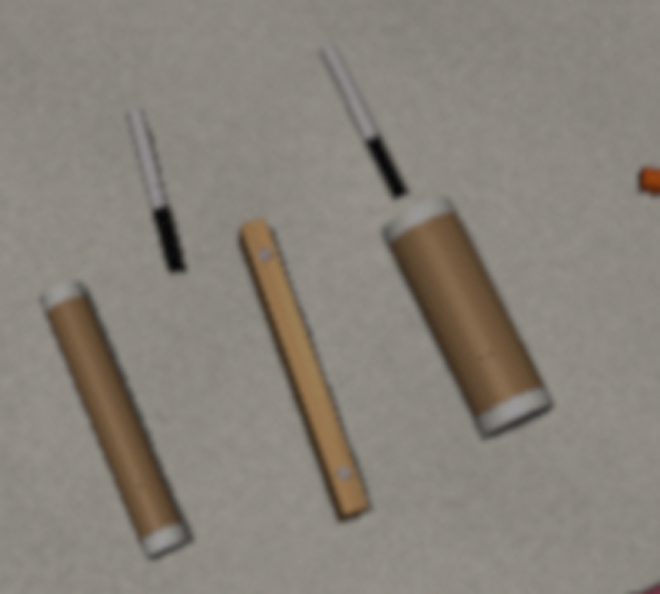

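Chosen: strip A is the stop. Its middle (0.554, 0.001) is 0.55 m from the base, against 0.63 m for B, and it has tubes on both sides. The fat brown tube is at (0.583, -0.127) with about 91 mm clear. The crop confirms it. The plan is to put the open fingers behind the tube, spread along its axis, and roll it slowly to the stop.

apply_moves:
  rows:
    - {"x": -64,"y": -58,"rz": 0.83}
    - {"x": -128,"y": -117,"rz": 1.66}
    - {"x": -192,"y": -175,"rz": 2.5}
    - {"x": -256,"y": -234,"rz": 3.3}
    - {"x": -320,"y": -292,"rz": 4.2}
    - {"x": -384,"y": -351,"rz": 5.0}
    - {"x": -448,"y": -410,"rz": 5.8}
    - {"x": -512,"y": -468,"rz": 6.6}
    - {"x": -576,"y": -527,"rz": 7.5}
    - {"x": -640,"y": -585,"rz": 8.3}

```text
validation failed for argument at $.ro...
```

```bash
cat >> h.py <<'E'
def rel(x,y,z):
    s=read_state(); R=np.array(s['tcp_rot']); 
    print('t',s['time_s'],'pos',s['position'].round(4) if hasattr(s['position'],'round') else s['position'],'yaw of tool y',np.degrees(np.arctan2(R[1,1],R[0,1])),'delta mm',(R.T@(np.array([x,y,z])-s['position'])*1000).round(1))
E
python3 -c "
from h import *
rel(.608,-.203,.25)"
```

```text
t 0.1 pos [0.2331 0.5792 0.2466] yaw of tool y 68.06742046439675 delta mm [-639.9 -585.6   -2.4]
```

apply_moves:
  rows:
    - {"x": -64,"y": -58,"z": 0,"rx": 0,"ry": 0,"rz": 0.83,"claw": 0}
    - {"x": -128,"y": -117,"z": 0,"rx": 0,"ry": 0,"rz": 1.66,"claw": 0}
    - {"x": -256,"y": -234,"z": 0,"rx": 0,"ry": 0,"rz": 3.3,"claw": 0}
    - {"x": -384,"y": -351,"z": 0,"rx": 0,"ry": 0,"rz": 5.0,"claw": 0}
    - {"x": -512,"y": -468,"z": 0,"rx": 0,"ry": 0,"rz": 6.6,"claw": 0}
    - {"x": -640,"y": -585,"z": 0,"rx": 0,"ry": 0,"rz": 8.3,"claw": 0}
    - {"x": -640,"y": -585,"z": 0,"rx": 0,"ry": 0,"rz": 8.3,"claw": 0}
    - {"x": -640,"y": -585,"z": 0,"rx": 0,"ry": 0,"rz": 8.3,"claw": 0}

```text
time_s: 1.1
position: [0.4503, 0.1271, 0.2475]
tcp_rot: [[-0.313, 0.95, 0.0], [0.95, 0.313, 0.0], [0.0, 0.0, -1.0]]
force: [1.1, 0.8, 0.1]
opening: 1.0
grasp_force: 0.0
```

```bash
python3 -c "
from h import *
rel(.608,-.203,.25)"
```

```text
t 1.1 pos [0.4503 0.1271 0.2475] yaw of tool y 18.260564044805346 delta mm [-362.9   46.3   -2.6]
```

apply_moves:
  rows:
    - {"x": -362,"y": 46,"z": 0,"rx": 0,"ry": 0,"rz": 0,"claw": 0}
    - {"x": -362,"y": 46,"z": 0,"rx": 0,"ry": 0,"rz": 0,"claw": 0}
    - {"x": -362,"y": 46,"z": 0,"rx": 0,"ry": 0,"rz": 0,"claw": 0}
    - {"x": -362,"y": 46,"z": 0,"rx": 0,"ry": 0,"rz": 0,"claw": 0}
    - {"x": -362,"y": 46,"z": 0,"rx": 0,"ry": 0,"rz": 0,"claw": 0}
    - {"x": -362,"y": 46,"z": 0,"rx": 0,"ry": 0,"rz": 0,"claw": 0}
    - {"x": -362,"y": 46,"z": 0,"rx": 0,"ry": 0,"rz": 0,"claw": 0}
    - {"x": -362,"y": 46,"z": 0,"rx": 0,"ry": 0,"rz": 0,"claw": 0}

```text
time_s: 2.1
position: [0.606, -0.1997, 0.2467]
tcp_rot: [[-0.313, 0.95, -0.002], [0.95, 0.313, 0.002], [0.002, -0.002, -1.0]]
force: [-0.2, 0.1, 0.4]
opening: 1.001
grasp_force: 0.0
```

```bash
python3 -c "
from h import *
rel(.608,-.203,.045)
snap('wrist','w1')"
```

```text
t 2.1 pos [ 0.606  -0.1997  0.2467] yaw of tool y 18.242438194181155 delta mm [ -4.2   1.2 201.7]
```

View pics/w1.png

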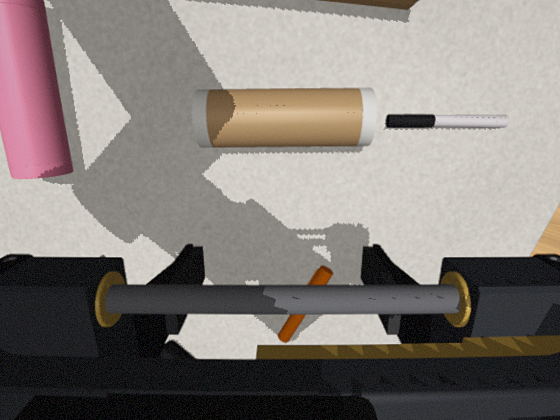

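The wrist view shows the tube at (285,118), square to the fingers and centred between them, with the counter under the fingers clear. Descending behind it.

apply_moves:
  rows:
    - {"x": -4,"y": 0,"z": 50,"rx": 0,"ry": 0,"rz": 0,"claw": 0}
    - {"x": -4,"y": 0,"z": 100,"rx": 0,"ry": 0,"rz": 0,"claw": 0}
    - {"x": -4,"y": 0,"z": 140,"rx": 0,"ry": 0,"rz": 0,"claw": 0}
    - {"x": -4,"y": 0,"z": 170,"rx": 0,"ry": 0,"rz": 0,"claw": 0}
    - {"x": -4,"y": 0,"z": 190,"rx": 0,"ry": 0,"rz": 0,"claw": 0}
    - {"x": -4,"y": 0,"z": 201,"rx": 0,"ry": 0,"rz": 0,"claw": 0}
    - {"x": -4,"y": 0,"z": 201,"rx": 0,"ry": 0,"rz": 0,"claw": 0}

```text
time_s: 3.02
position: [0.6081, -0.2037, 0.0465]
tcp_rot: [[-0.314, 0.949, -0.0], [0.949, 0.314, 0.0], [0.0, -0.0, -1.0]]
force: [0.4, -1.1, -0.0]
opening: 1.002
grasp_force: 0.0
```

```bash
python3 -c "
from h import *
rel(.583,-.127,.045)"
```

```text
t 3.025 pos [ 0.6081 -0.2037  0.0465] yaw of tool y 18.29802065342621 delta mm [80.7  0.2  1.5]
```

apply_moves:
  rows:
    - {"x": 8,"y": 0,"z": 0,"rx": 0,"ry": 0,"rz": 0,"claw": 0}
    - {"x": 16,"y": 0,"z": 0,"rx": 0,"ry": 0,"rz": 0,"claw": 0}
    - {"x": 24,"y": 0,"z": 0,"rx": 0,"ry": 0,"rz": 0,"claw": 0}
    - {"x": 30,"y": 0,"z": 0,"rx": 0,"ry": 0,"rz": 0,"claw": 0}
    - {"x": 35,"y": 0,"z": 0,"rx": 0,"ry": 0,"rz": 0,"claw": 0}
    - {"x": 40,"y": 0,"z": 0,"rx": 0,"ry": 0,"rz": 0,"claw": 0}
    - {"x": 45,"y": 0,"z": 0,"rx": 0,"ry": 0,"rz": 0,"claw": 0}
    - {"x": 50,"y": 0,"z": 0,"rx": 0,"ry": 0,"rz": 0,"claw": 0}
    - {"x": 55,"y": 0,"z": 0,"rx": 0,"ry": 0,"rz": 0,"claw": 0}
    - {"x": 60,"y": 0,"z": 0,"rx": 0,"ry": 0,"rz": 0,"claw": 0}

```text
time_s: 4.28
position: [0.5893, -0.1469, 0.0465]
tcp_rot: [[-0.313, 0.95, -0.0], [0.95, 0.313, 0.0], [0.0, -0.0, -1.0]]
force: [0.1, 0.1, 0.1]
opening: 0.997
grasp_force: 0.0
```

```bash
cat > m.py <<'E'
from h import *
import sys
f=sys.argv[1]; n=sys.argv[2]
im,d,p=snap(n,f)
K=np.array([[p['fx'],0,p['cx']],[0,p['fy'],p['cy']],[0,0,1.]])
v,u=np.mgrid[0:420,0:560]; q=cv2.undistortPoints(np.stack([u,v],-1).reshape(-1,1,2).astype(float),K,np.array(p['D'],float))[:,0]
z=d.ravel()[:,None]; P=np.array(p['xyz'])+np.hstack([q[:,:1]*z,-q[:,1:]*z,-z])@np.array(p['orientation']).T
hsv=cv2.cvtColor(im,cv2.COLOR_RGB2HSV).reshape(-1,3)
k=(z[:,0]>0)&(P[:,2]>.046)&(P[:,2]<.066)&(P[:,0]>.45)&(P[:,0]<.72)&(P[:,1]>-.2)&(P[:,1]<.05)&(hsv[:,2]>70)
S=P[k]; print(len(S),cv2.minAreaRect(S[:,:2].astype(np.float32)*1000))
t=S[S[:,2]>.057]; m=t[:,:2].mean(0)-[.554,.001]; a=np.radians(13.3)
w,V=np.linalg.eigh(np.cov(t[:,:2].T)); print('ridge stop-frame x,y',m@[np.cos(a),np.sin(a)],m@[-np.sin(a),np.cos(a)],'ang',np.degrees(np.arctan(V[1,1]/V[0,1])))
rel(.583,-.127,.045); print(read_state()['force'])
E
python3 m.py w2 wrist
```

```text
47123 ((579.9635009765625, -119.32810974121094), (181.83502197265625, 78.17054748535156), 18.76161003112793)
ridge stop-frame x,y -0.0039179080156147746 -0.10965461125390723 ang 18.63072722478158
t 4.325 pos [ 0.5888 -0.1461  0.0465] yaw of tool y 18.286819293197613 delta mm [20.   0.5  1.5]
[-0.40587692  0.38323899 -0.40043431]
```

View pics/w2.png

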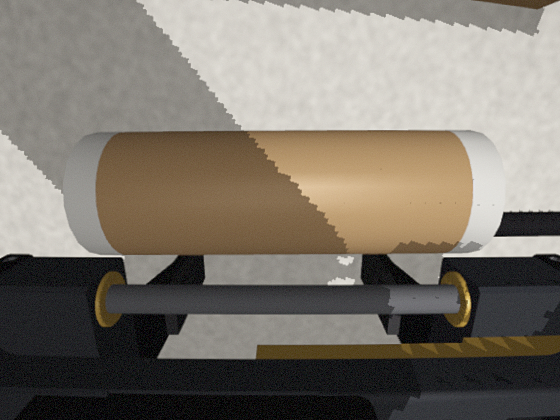

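The tube is rolling squarely in front of both fingers, with its ridge at row 190. About 70 mm remain. I'll continue and turn slowly to the stop's angle.

apply_moves:
  rows:
    - {"x": 5,"y": 0,"z": 0,"rx": 0,"ry": 0,"rz": 0.1,"claw": 0}
    - {"x": 10,"y": 0,"z": 0,"rx": 0,"ry": 0,"rz": 0.2,"claw": 0}
    - {"x": 15,"y": 0,"z": 0,"rx": 0,"ry": 0,"rz": 0.3,"claw": 0}
    - {"x": 20,"y": 0,"z": 0,"rx": 0,"ry": 0,"rz": 0.4,"claw": 0}
    - {"x": 25,"y": 0,"z": 0,"rx": 0,"ry": 0,"rz": 0.5,"claw": 0}
    - {"x": 30,"y": 0,"z": 0,"rx": 0,"ry": 0,"rz": 0.6,"claw": 0}
    - {"x": 35,"y": 0,"z": 0,"rx": 0,"ry": 0,"rz": 0.7,"claw": 0}
    - {"x": 40,"y": 0,"z": 0,"rx": 0,"ry": 0,"rz": 0.8,"claw": 0}
    - {"x": 44,"y": 0,"z": 0,"rx": 0,"ry": 0,"rz": 0.83,"claw": 0}
    - {"x": 48,"y": 0,"z": 0,"rx": 0,"ry": 0,"rz": 0.83,"claw": 0}

```text
time_s: 5.58
position: [0.5743, -0.1013, 0.0466]
tcp_rot: [[-0.23, 0.973, 0.0], [0.973, 0.23, -0.0], [-0.0, 0.0, -1.0]]
force: [-0.6, -0.1, 0.6]
opening: 0.997
grasp_force: 0.0
```

```bash
python3 m.py w3 wrist
```

```text
48302 ((564.276123046875, -73.69029235839844), (181.500244140625, 86.26607513427734), 18.494497299194336)
ridge stop-frame x,y -0.007142453211078883 -0.0571985453186525 ang 18.53363762506397
t 5.625 pos [ 0.5739 -0.1008  0.0465] yaw of tool y 13.297921418378905 delta mm [-27.6   2.9   1.5]
[-0.64484783 -0.44854918 -0.34421409]
```

apply_moves:
  rows:
    - {"x": 4,"y": 0,"z": 0,"rx": 0,"ry": 0,"rz": 0,"claw": 0}
    - {"x": 7,"y": 0,"z": 0,"rx": 0,"ry": 0,"rz": 0,"claw": 0}
    - {"x": 10,"y": 0,"z": 0,"rx": 0,"ry": 0,"rz": 0,"claw": 0}
    - {"x": 13,"y": 0,"z": 0,"rx": 0,"ry": 0,"rz": 0,"claw": 0}
    - {"x": 16,"y": 0,"z": 0,"rx": 0,"ry": 0,"rz": 0,"claw": 0}
    - {"x": 18,"y": 0,"z": 0,"rx": 0,"ry": 0,"rz": 0,"claw": 0}
    - {"x": 20,"y": 0,"z": 0,"rx": 0,"ry": 0,"rz": 0,"claw": 0}
    - {"x": 20,"y": 0,"z": 0,"rx": 0,"ry": 0,"rz": 0,"claw": 0}

```text
time_s: 6.62
position: [0.5697, -0.0819, 0.0465]
tcp_rot: [[-0.23, 0.973, -0.0], [0.973, 0.23, 0.0], [0.0, -0.0, -1.0]]
force: [-0.0, -1.0, -0.3]
opening: 1.0
grasp_force: 0.0
```

```bash
python3 m.py w4 wrist
```

```text
47443 ((557.9640502929688, -55.13226318359375), (181.5905303955078, 80.13066101074219), 14.935345649719238)
ridge stop-frame x,y -0.008747559834579697 -0.040699357199626876 ang 15.035045221860686
t 6.675 pos [ 0.5697 -0.0819  0.0465] yaw of tool y 13.271293145918635 delta mm [-46.9   2.6   1.5]
[ 0.94862273 -0.53579668 -0.70482163]
```

View pics/w4.png

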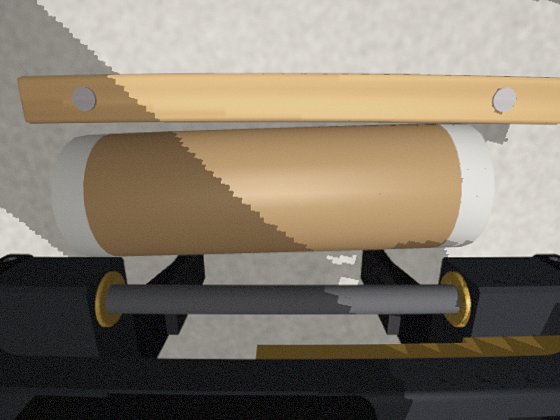

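The tube's right end touches the strip at (470,125). The left end still has a small gap at (85,130). One more small nudge.

apply_moves:
  rows:
    - {"x": 1,"y": 0,"z": 0,"rx": 0,"ry": 0,"rz": 0,"claw": 0}
    - {"x": 2,"y": 0,"z": 0,"rx": 0,"ry": 0,"rz": 0,"claw": 0}
    - {"x": 3,"y": 0,"z": 0,"rx": 0,"ry": 0,"rz": 0,"claw": 0}
    - {"x": 4,"y": 0,"z": 0,"rx": 0,"ry": 0,"rz": 0,"claw": 0}
    - {"x": 4,"y": 0,"z": 0,"rx": 0,"ry": 0,"rz": 0,"claw": 0}

```text
time_s: 7.3
position: [0.5688, -0.0781, 0.0466]
tcp_rot: [[-0.23, 0.973, 0.0], [0.973, 0.23, 0.0], [0.0, 0.0, -1.0]]
force: [-0.1, -0.6, 0.3]
opening: 1.003
grasp_force: 0.2
```

```bash
python3 m.py w5 wrist
```

```text
47027 ((556.8975219726562, -51.57802200317383), (181.87022399902344, 77.61698150634766), 13.391353607177734)
ridge stop-frame x,y -0.008800010969932387 -0.03815092439266402 ang 13.416030235081687
t 7.35 pos [ 0.5688 -0.0781  0.0465] yaw of tool y 13.282092289345693 delta mm [-50.9   2.6   1.5]
[ 0.80490711 -0.33381035  0.53230593]
```

Flush: 13.4° against the stop's 13.3°, x = -9 mm. Backing off slowly, then checking that it stays.

apply_moves:
  rows:
    - {"x": -1,"y": 0,"z": 0,"rx": 0,"ry": 0,"rz": 0,"claw": 0}
    - {"x": -4,"y": 0,"z": 0,"rx": 0,"ry": 0,"rz": 0,"claw": 0}
    - {"x": -10,"y": 0,"z": 0,"rx": 0,"ry": 0,"rz": 0,"claw": 0}
    - {"x": -20,"y": 0,"z": 0,"rx": 0,"ry": 0,"rz": 0,"claw": 0}
    - {"x": -30,"y": 0,"z": 0,"rx": 0,"ry": 0,"rz": 0,"claw": 0}
    - {"x": -40,"y": 0,"z": 0,"rx": 0,"ry": 0,"rz": 0,"claw": 0}
    - {"x": -40,"y": 0,"z": 0,"rx": 0,"ry": 0,"rz": 0,"claw": 0}
    - {"x": -40,"y": 0,"z": 0,"rx": 0,"ry": 0,"rz": 0,"claw": 0}

```text
time_s: 8.35
position: [0.5778, -0.1171, 0.0465]
tcp_rot: [[-0.23, 0.973, -0.0], [0.973, 0.23, 0.0], [0.0, -0.0, -1.0]]
force: [0.3, 0.0, -0.1]
opening: 1.0
grasp_force: 0.0
```

```bash
python3 m.py w6 wrist; python3 -c "
from h import *
snap('scene','sc6')"
```

```text
59493 ((561.7219848632812, -71.00465393066406), (181.0022735595703, 117.00459289550781), 13.333280563354492)
ridge stop-frame x,y -0.008871971669117105 -0.039011009105675745 ang 13.387636430805014
t 8.4 pos [ 0.5777 -0.1169  0.0465] yaw of tool y 13.289478508021377 delta mm [-11.1   2.8   1.5]
[ 0.16941616  0.35244189 -0.41068653]
```

View pics/sc6.png

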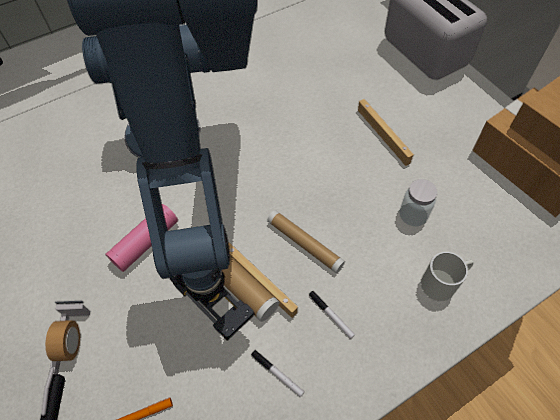

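The tube lies against the strip at (262,290). The slim tube at (306,240) and the jar at (418,203) haven't moved. Handing in.

```bash
python3 -c "
from rig import *
print(hand_in())"
```

```text
the job is handed in; nothing more can be done
None
```

I rolled the fat tube up to the stop and handed the job in: it lay still, touching the strip, parallel within about 0.1° and 9 mm from the middle of its length, with the slim tube and jar where they were; the hand-in gave no verdict.

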